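# Proof-load a tensile coupon on the bench pull tester and hold the load

## Robot

A 6-joint arm with a two-finger parallel gripper is mounted at the origin on a cart in front of the work surface, level with it; the furniture and walls round the work are solid. World frame = base frame: x ahead of the robot, y to its left, z up, the work surface at z = 0. Lengths are in m, angles in rad, forces in N, time in s.
With the tool pointing down it reaches from about 0.325 to 0.85 m from the base axis. Payload 15.5 kg.
Tool frame: the origin (TCP) lies midway between the tips of the shut fingers; the grasp point (between the pads) lies 19 mm behind it; z points along the fingers, y is the line along which they close (so a half turn about z gives the same grasp; the last joint's range is limited). The gripper opens to 91 mm and grips with 3 to 60 N. Pads are 32 mm wide; open, the fingers measure 118 mm over their backs; the gripper's body (76 mm by 178 mm) begins 60 mm behind the grasp point.
Start: joints at [1.2, 0.494, 1.345, -0, 1.302, -0.096], TCP at [0.17, 0.601, 0.214] pointing down, gripper open.
Joint ranges: [-2.91, 2.91], [-0.82, 2.16], [0.22, 2.67], [-1.22, 4.37], [0.12, 2.79], [-3.08, 3.08]. Speed limits (rad/s): [1.89, 1.89, 2.57, 3.01, 3.01, 3.01].

## Interface

Orientations are given as a 3x3 rotation matrix whose columns are the frame's x, y, z axes.
In Python, from workcell import arm gives the robot as it stands. Calls block until the motion is done:
- arm.move_to(position, orientation): joint-space move of the TCP to a pose.
- arm.movel(position, attitude=None, speed=0.15, until_force=None): straight line of the TCP; attitude=None keeps the orientation; speed is the mean speed in m/s. With until_force (N) it stops when the force on the tool has changed by that much, and returns True; else False.
- arm.goto_joints(angles): joint-space move.
- arm.open_gripper() and arm.gripper_close(strength=None): open the fingers fully, or close them until they stop; strength is the grip in N (None keeps the last).
- arm.sleep(seconds).
- arm.solve_ik(position, orientation): joint angles nearest the present ones, or None.
- arm.sense(): the state.
- arm.snapshot(name): name is "scene" or "top" or "wrist"; returns the picture (400x640x3 uint8, red, green, blue); there is no depth.
- arm.get_calibration(name): a dict with "vfov" (degrees; the focal length in pixels is half the picture's height over the tangent of half this angle, whatever the lens; pixels are square), "cx", "cy" (the principal point, pixels), "R" (3x3) and "t" (3): a world point X has camera coordinates R X + t; the wrist camera has in their place "mount" (4x4, takes a point from camera to tool coordinates, whose origin is the TCP and whose axes are the flange's). Camera axes: x right, y down, z forward; pixel columns grow to the right and rows downward; lengths in m; the calibration is good to about 2 mm. The wrist camera is an equidistant fisheye: a pixel r from the principal point sees the ray r / f radians off the axis. A picture is of the moment at which its call begins: read the wrist's pose just before it. get_calibration takes no time and is no camera call.
A pose or a line that the arm cannot do raises arm.Unreachable and nothing moves.
- arm.sign_off(): hands the job in; it is judged then, once.
The state is a dict: "clock": time; "q": joint angles; "joint_velocities": joint speeds; "effort": joint torques, N m; "ee_pos": TCP position; "tcp_rot": TCP orientation; "ft_force": force on the tool from outside, world axes, zero at the start; "wrist_torque": the same for the moment, N m; "grip_width": finger opening in m; "grasp_force": force on a finger pad.
Only numpy, scipy, OpenCV 4.12 (cv2) and the standard library are available. Lean on these libraries where they do the work, as an engineer would, in place of code of your own. Each camera call takes 0.05 s, during which the arm holds its last target. There are 200 camera calls.

## Task

Proof-load the orange test coupon: take it out of its place in the grey tray, lay it flat on the bench pull tester with its two holes over the two upright pins, and let go of it. Then take hold of the tester's black handle and draw it towards the front, so that the coupon pulls on the spring, until the black pointer on the scale stands at the red marker, without pulling past the marker. Finish while still holding the handle there with the coupon under load; leave the marker, the other coupons and the things on the table alone.

Things in the scene. Friction and masses are not known exactly. Their poses are not given: they have to be found in the camera images.
- tester: bench pull tester, fixed: grey base 343 x 90 mm, top at 12 mm; along its middle a rail with two aluminium blocks (36 mm wide, tops at 30 mm); blue spring housing at the far end (56 mm wide, x = 68 to 150 mm, 62 mm high). Origin on the table, mid-width; x axis runs along the rail from the front (handle end, near the robot, x = -185 mm) to the rear (+158 mm), z up
- draw_slide (a joint): front bearing block with the black handle and the front pin: 0 = home (rear end of its travel), grows as it is drawn towards the front (-x of the tester), stop at 0.045 m; light friction of about 1 N, no spring of its own. It starts home
- spring_slide (a joint): rear bearing block with the rear pin and the black pointer: travel of the spring towards the front (-x of the tester), 0 = home, stop at 0.045 m. The spring draws it home with 3 N at 0 and 0.2 N more for each mm (9 N at 30 mm). Only the coupon connects it to the front block
- handle (a point): grip height on the front block's black upright handle: 14 mm thick along the tester's x, 36 mm wide along its y, from 34 to 90 mm above the table; this point is on its middle, 75 mm above the table, 45 mm in front of the front pin. Clear of everything on both sides above 55 mm
- front_pin (a point): foot of the front pin, on the top face of the front block (30 mm above the table): upright steel pin, 6 mm diameter, 20 mm high, the uppermost 6.5 mm tapered to a point
- rear_pin (a point): foot of the rear pin on the rear block, same pin; 70 mm behind the front pin when both slides are home. An aluminium lug, 53 mm above the table at its top, stands 19 mm behind this pin
- pointer (a point): tip of the black pointer that travels with the rear block over the white scale on top of the blue housing (divisions every 5 mm)
- red_marker (a point): tip of the red marker on the same scale, at the wanted load; its axes are the tester's. The pointer is at the marker when both tips have the same x in the tester's frame, that is when joint spring_slide equals joint marker_rider. Not to be moved
- marker_rider (a joint): place of the red marker along the scale, in m of spring travel (0.018 to 0.034); its red block stands 9 mm above the housing
- tray: grey coupon tray, fixed, 174 x 124 x 16 mm, walls and floor 3 mm; three places side by side along its x, 56 mm apart; its end walls and partitions, 15 mm high, leave the middle 54 mm of its width (along y) open for the fingers. Origin under its middle, on the table
- coupon_orange: orange plastic tensile coupon, 98 x 24 x 8 mm, 20 to 45 g, flat in one place of the tray, roughly along the tray's y: two 28 x 24 mm ends, each with a 9 mm through hole, and between them a waist 13 mm wide, 42 mm long. Origin at the middle of its underside (3 mm above the table in the tray, 30 mm on the tester); x along its length, z up. Either end fits either pin
- coupon_orange_hole0 (a point): centre of one hole of the orange coupon, at its underside, 35 mm from the middle along +x
- coupon_orange_hole1 (a point): centre of its other hole, at its underside, 35 mm from the middle along -x
- coupon_white: white coupon, same shape, in another place of the tray; stays there
- coupon_green: green coupon, same shape, in another place of the tray; stays there
- bits: driver bit tray, black and blue, 72 x 115 x 24 mm, beyond the coupon tray; a bystander
- pen: black and white felt marker, 124 mm long, 16 mm thick, lying in front of the tray; a bystander
- screwdriver: blue and black precision screwdriver, 156 mm long, 16 mm thick, lying near the table's front edge; a bystander
- dish: round steel screw dish, 77 mm across, 15 mm high, to the right of the coupon tray; a bystander
There are look-alikes about, which are no part of the job. Several things have the shape of the coupon_orange; the one meant has the colours described above.

How it is judged:
On the way:
1. the orange coupon lies flat over both pins, let go, with the spring still home (((horizontal distance between coupon_orange_hole0 and front_pin below 0.004 m and horizontal distance between coupon_orange_hole1 and rear_pin below 0.004 m) or (horizontal distance between coupon_orange_hole0 and rear_pin below 0.004 m and horizontal distance between coupon_orange_hole1 and front_pin below 0.004 m)) and z of coupon_orange_hole0 in the frame of tester between 0.027 and 0.034 m and z of coupon_orange_hole1 in the frame of tester between 0.027 and 0.034 m and contact force between the fingers and coupon_orange below 0.1 N and value of joint spring_slide below 0.004 m), for 0.2 s.
At the end, for the whole second after the job is handed in: the fingers still hold the black handle; the orange coupon lies flat over both pins (holes within 4 mm of the pins, within 4 mm of its seat) and carries the pull (more than 4 N at each pin) with nothing of the robot on it or on the rear block; the pointer stands still within 4 mm of the red marker (((horizontal distance between coupon_orange_hole0 and front_pin below 0.004 m and horizontal distance between coupon_orange_hole1 and rear_pin below 0.004 m) or (horizontal distance between coupon_orange_hole0 and rear_pin below 0.004 m and horizontal distance between coupon_orange_hole1 and front_pin below 0.004 m)) and z of coupon_orange_hole0 in the frame of tester between 0.027 and 0.034 m and z of coupon_orange_hole1 in the frame of tester between 0.027 and 0.034 m and x of pointer in the frame of red_marker between -0.004 and 0.004 m and contact force between coupon_orange and spring_slide above 4 N and contact force between coupon_orange and draw_slide above 4 N and contact force between the fingers and draw_slide above 3 N and contact force between the arm and spring_slide below 0.5 N and contact force between the arm and coupon_orange below 0.5 N and velocity of joint spring_slide between -0.01 and 0.01 m/s); the arm keeps its last pose, push and grip.
It fails at once if the pointer is pulled more than 7 mm past the red marker (x of pointer in the frame of red_marker below -0.007 m).
It fails at once if the red marker is shifted by more than 2 mm (distance of red_marker from where it was at the start of the episode above 0.002 m).
It fails at once if the other coupons or the things on the table are shifted by more than 20 mm (distance of any of coupon_white, coupon_green, bits, pen, screwdriver, dish from where it was at the start of the episode above 0.02 m).
It also fails if it takes over 58 s, if anything falls off the work surface, if the arm or the gripper's body presses on something with over 40 N, if the wrist force passes 120 N, or if a joint passes its speed limit or range.

## Working session

There is one attempt and no reset: what is moved stays moved. The work goes in short steps, each a Python script; the robot and the scene stay as the last script left them, time stands still between calls to the robot, and variables do not carry over. Pictures are saved under pics/ and viewed, at most 10 in all, crops included, and the job is handed in when it is done.

```bash
mkdir -p pics
python3 - <<'E'
from workcell import arm
import cv2
for n in ("scene","top"):
    im=arm.snapshot(n); cv2.imwrite(f"pics/{n}0.png",im[:,:,::-1]); c=arm.get_calibration(n); print(n,c)
print(arm.get_calibration("wrist")); print(arm.sense())
E
```

```text
scene {'vfov': 43.73652616142661, 'cx': 321.02738233096255, 'cy': 198.32792248472924, 'R': array([[ 0.71595493, -0.69800825, -0.01389312],
       [-0.34019402, -0.33142508, -0.88001446],
       [ 0.60965283,  0.63477705, -0.47474365]]), 't': array([-0.63271095,  0.11735913,  0.96896141])}
top {'vfov': 48.08200071213523, 'cx': 322.32844374075313, 'cy': 202.29211423687335, 'R': array([[ 0.07738579, -0.99698565, -0.00557304],
       [-0.97305963, -0.07430867, -0.21825025],
       [ 0.21717824,  0.02231237, -0.97587692]]), 't': array([-0.38992188,  0.52504092,  1.02100359])}
{'vfov': 65.70646984690485, 'cx': 317.58901584250515, 'cy': 203.18879844041828, 'mount': array([[-3.34524718e-04, -9.56279399e-01, -2.92454440e-01,
         8.19017375e-02],
       [ 9.99998651e-01, -7.90214252e-04,  1.44002376e-03,
        -1.95641428e-04],
       [-1.60816672e-03, -2.92453564e-01,  9.56278373e-01,
        -1.70027709e-01],
       [ 0.00000000e+00,  0.00000000e+00,  0.00000000e+00,
         1.00000000e+00]])}
{'clock': 0.1, 'q': array([ 1.19944796e+00,  4.94123996e-01,  1.34606053e+00, -6.98569370e-06,
        1.30250541e+00, -9.55062059e-02]), 'joint_velocities': array([ 7.57961309e-04, -1.63258030e-03, -1.67697128e-03, -9.77456319e-04,
       -3.43456363e-04,  8.39769871e-05]), 'effort': array([ 1.15315954e-03, -8.80237484e+01, -3.82543910e+01,  7.11768866e-02,
        4.81295655e-02,  7.42190053e-06]), 'ee_pos': array([0.17010213, 0.60105293, 0.21339899]), 'tcp_rot': array([[-9.62196657e-01,  2.72355355e-01, -3.91896563e-04],
       [ 2.72355620e-01,  9.62196116e-01, -1.02493448e-03],
       [ 9.79349571e-05, -1.09292376e-03, -9.99999398e-01]]), 'ft_force': array([0.03557574, 0.56609022, 0.19392407]), 'wrist_torque': array([ 0.0010961 , -0.00148352,  0.05723166]), 'grasp_force': 0.0, 'grip_width': 0.09143958281661611}
```

View pics/top0.png

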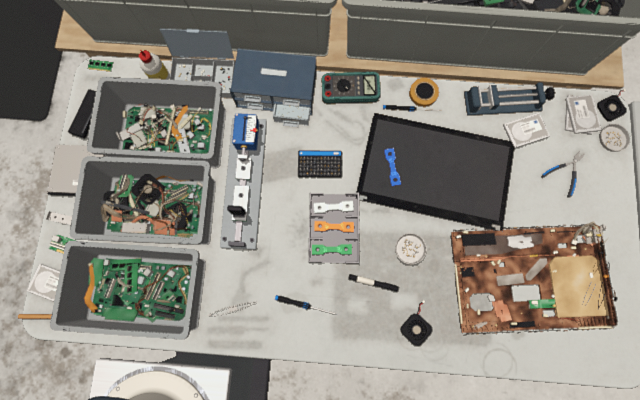

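View pics/scene0.png

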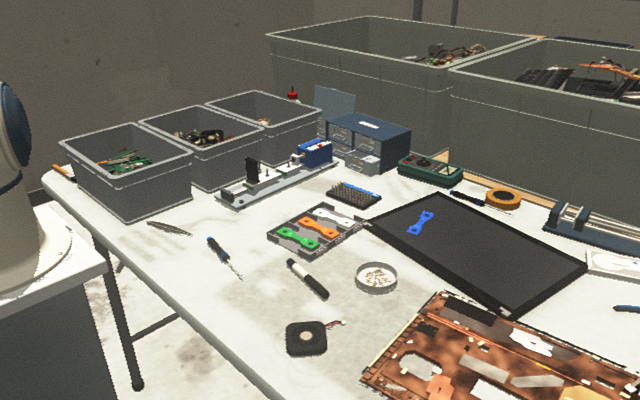

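Candidates in the top view are orange (334,226), white (334,207), green (332,250), a blue look-alike coupon on the dark monitor (392,167), an orange tape ring (424,91), and orange scraps in the bins (180,125), (88,285). The only orange coupon in the tray is at (334,226). The tester runs from (238,247) at the handle end to (246,115), with the red marker at about (256,130).

```bash
cat > h.py <<'E'
from workcell import arm
import numpy as np, cv2
def cam(name, s=None):
    c=arm.get_calibration(name); c=dict(c); c["f"]=200/np.tan(np.radians(c["vfov"])/2); c["name"]=name
    if name=="wrist":
        T=np.eye(4); T[:3,:3]=s["tcp_rot"]; T[:3,3]=s["ee_pos"]; c["W"]=T@c["mount"]
    else:
        W=np.eye(4); W[:3,:3]=c["R"].T; W[:3,3]=-c["R"].T@c["t"]; c["W"]=W
    return c
def ray(c,uv):
    d=(np.array(uv,float)-[c["cx"],c["cy"]])/c["f"]
    if c["name"]=="wrist":
        r=np.linalg.norm(d)+1e-12; v=np.r_[d/r*np.sin(r),np.cos(r)]
    else: v=np.r_[d,1]
    return c["W"][:3,3], c["W"][:3,:3]@v
def plane(c,uv,z):
    o,v=ray(c,uv); return o+v*(z-o[2])/v[2]
def project(c,X):
    p=c["W"][:3,:3].T@(np.array(X)-c["W"][:3,3])
    if c["name"]=="wrist":
        n=np.hypot(p[0],p[1]); r=np.arctan2(n,p[2]); d=p[:2]/n*r
    else: d=p[:2]/p[2]
    return d*c["f"]+[c["cx"],c["cy"]]
def shot(name,fn=None):
    s=arm.sense(); im=arm.snapshot(name)[:,:,::-1].copy()
    if fn: cv2.imwrite("pics/"+fn,im)
    return im,cam(name,s)
def blobs(im,lo,hi,amin=30):
    m=cv2.inRange(cv2.cvtColor(im,cv2.COLOR_BGR2HSV),lo,hi)
    cs,_=cv2.findContours(m,cv2.RETR_EXTERNAL,cv2.CHAIN_APPROX_NONE)
    return m,sorted([k for k in cs if cv2.contourArea(k)>=amin],key=cv2.contourArea,reverse=True)
def down(yaw):  # tool z down, tool y at angle yaw (world)
    y=np.array([np.cos(yaw),np.sin(yaw),0]); z=np.array([0,0,-1.]); return np.c_[np.cross(y,z),y,z]
E
python3 - <<'E'
from h import *
im=cv2.imread("pics/top0.png"); c=cam("top")
for n,uv,z in [("orange",(334,226),.011),("white",(334,207),.011),("green",(332,250),.011),("handle",(238,210),.09),("base front",(239,247),.012),("base rear",(246,113),.06),("marker",(256,130),.07)]:
    print(n,plane(c,uv,z).round(3))
o=plane(c,(334,226),.011)
for dx in (0,):
  for yaw in (0,np.pi):
    q=arm.solve_ik(np.array([o[0]-.03,o[1],.22]),down(yaw)); print(yaw,q, down(yaw)[:,0])
E
```

```text
orange [ 0.506 -0.381  0.011]
white [ 0.554 -0.377  0.011]
green [ 0.446 -0.38   0.011]
handle [ 0.513 -0.155  0.09 ]
base front [ 0.436 -0.152  0.012]
base rear [ 0.767 -0.14   0.06 ]
marker [ 0.72  -0.172  0.07 ]
0 [-7.73061586e-01  4.65998741e-01  1.37758159e+00 -4.44089210e-16
  1.29801233e+00 -7.73061586e-01] [-0.  1.  0.]
3.141592653589793 [-7.73061586e-01  4.65998741e-01  1.37758159e+00 -4.44089210e-16
  1.29801233e+00  2.36853107e+00] [-1.2246468e-16 -1.0000000e+00 -0.0000000e+00]
```

Run:
```python
from h import *
c=cam("top")
arm.move_to([.6,-.18,.25],down(0)); shot("wrist","w_tester.png")
arm.move_to([.506,-.405,.20],down(0)); im,c=shot("wrist","w_tray.png")
m,cs=blobs(im,(5,120,120),(22,255,255))
for k in cs[:3]: print(cv2.contourArea(k),cv2.minAreaRect(k),plane(c,cv2.minAreaRect(k)[0],.011))
s=arm.sense(); print(s["clock"],s["ee_pos"]); np.savez("tray.npz",W=c["W"])
a=cv2.imread("pics/w_tester.png"); cv2.imwrite("pics/v1.png",np.vstack([a[:300],im[60:360]]))
```

```text
1325.5 ((317.5860290527344, 159.27978515625), (82.16793060302734, 21.324443817138672), 87.83892822265625) [ 0.50810487 -0.37699488  0.011     ]
427.0 ((621.5, 159.0), (28.0, 19.0), 90.0) [ 1.04128149 -0.34960865  0.011     ]
362.5 ((597.1504516601562, 150.867919921875), (54.03352355957031, 11.380874633789062), 88.53119659423828) [ 0.95866694 -0.34250964  0.011     ]
4.3083 [ 0.5070035  -0.4037778   0.20044577]
```

View pics/v1.png

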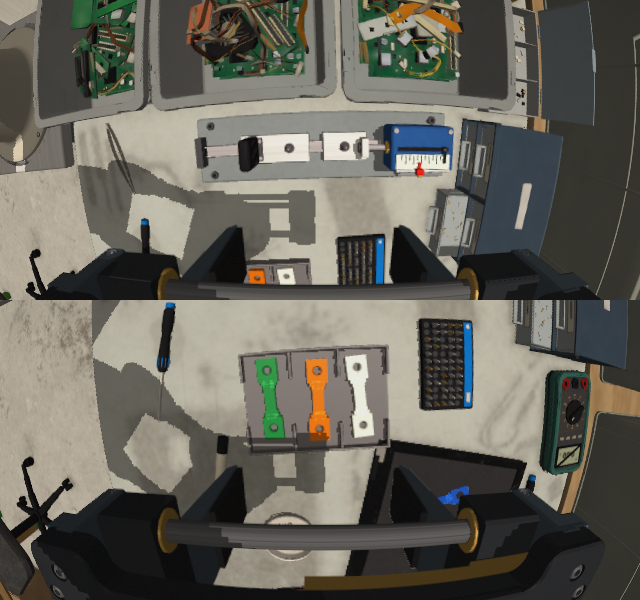

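The tester's rail, two white blocks with pins at about (289,148) and (343,147), the black handle at (250,153) and the red marker at (419,171) are all visible. The orange coupon is in the middle place at (317,400) in the stacked picture, with green (270) and white (358) on either side. The open fingers may land on those two, so I'll check the finger geometry.

Run:
```python
from h import *
W=np.load("tray.npz")["W"]; c=cam("wrist",arm.sense()); c["W"]=W
s=arm.sense(); T=np.eye(4); T[:3,:3]=s["tcp_rot"]; T[:3,3]=s["ee_pos"]
for z in (0,-.019,-.04):
  for x in (.016,-.016):
    print(z,x,[project(c,(T@[x,y,z,1])[:3]).round(0) for y in (-.059,-.0455,.0455,.059)])
im=cv2.imread("pics/w_tray.png")
for n,lo,hi in (("o",(5,120,120),(22,255,255)),("g",(45,100,60),(85,255,255))):
    k=[k for k in blobs(im,lo,hi)[1] if 200<cv2.minAreaRect(k)[0][0]<400][0]; r=cv2.minAreaRect(k)
    print(n,r,plane(c,r[0],.011))
    b=cv2.boxPoints(r); p=np.array([plane(c,q,.011)[:2] for q in b]); print(p.round(4), [np.linalg.norm(p[i]-p[i-1]).round(4) for i in range(4)])
# both fingers close-up and holes
cr1=cv2.resize(im[60:260,220:420],None,fx=3,fy=3,interpolation=cv2.INTER_CUBIC)
cv2.imwrite("pics/v2.png",cr1)
```

```text
0 0.016 [array([219., 226.]), array([240., 227.]), array([392., 227.]), array([413., 226.])]
0 -0.016 [array([225., 272.]), array([245., 273.]), array([387., 273.]), array([407., 272.])]
-0.019 0.016 [array([209., 239.]), array([232., 239.]), array([399., 239.]), array([423., 239.])]
-0.019 -0.016 [array([217., 288.]), array([238., 289.]), array([394., 289.]), array([415., 288.])]
-0.04 0.016 [array([196., 255.]), array([222., 256.]), array([410., 256.]), array([435., 255.])]
-0.04 -0.016 [array([206., 308.]), array([230., 310.]), array([402., 310.]), array([426., 308.])]
o ((317.5860290527344, 159.27978515625), (82.16793060302734, 21.324443817138672), 87.83892822265625) [ 0.50810487 -0.37699488  0.011     ]
[[ 0.4941 -0.3293]
 [ 0.5185 -0.3284]
 [ 0.5229 -0.4266]
 [ 0.4971 -0.4276]] [np.float64(0.0983), np.float64(0.0244), np.float64(0.0983), np.float64(0.0258)]
g ((269.6475524902344, 158.77273559570312), (81.00806427001953, 20.860260009765625), 83.38654327392578) [ 0.45159273 -0.37598077  0.011     ]
[[ 0.4349 -0.3294]
 [ 0.4594 -0.3273]
 [ 0.4683 -0.4239]
 [ 0.4426 -0.4269]] [np.float64(0.0978), np.float64(0.0246), np.float64(0.097), np.float64(0.0258)]
```

View pics/v2.png

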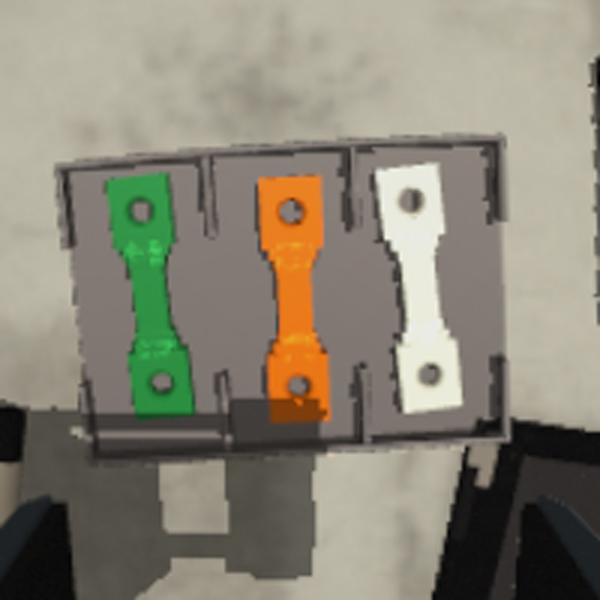

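The open fingers span x = ±46 to ±55 mm and would land on the neighbours' waists (white 41–56 mm, green 49–64 mm from the orange centre). The gripper can't be part-opened, so I'll nudge each neighbour about 14 mm outward in its own place, which is within the 20 mm allowed. Then I'll look again.

Run:
```python
from h import *
arm.gripper_close(10)
for yaw,x0,x1,y in ((.113,.533,.555,-.373),(.085,.4815,.4575,-.376)):
    R=down(yaw); d=np.array([np.cos(yaw),np.sin(yaw)])
    a=np.array([x0,y])-0*d; b=a+d*(x1-x0)
    arm.move_to([*a,.05],R); print(arm.movel([*a,.006],speed=.1,until_force=8), arm.sense()["ee_pos"])
    arm.movel([*b,.006],speed=.04); print(arm.sense()["ee_pos"],arm.sense()["ft_force"])
    arm.movel([*(b-d*np.sign(x1-x0)*.004),.006],speed=.1); arm.movel([*(b-d*np.sign(x1-x0)*.004),.05],speed=.15)
arm.move_to([.508,-.405,.16],down(.038)); arm.open_gripper()
im,c=shot("wrist","w_tray2.png"); s=arm.sense(); print(s["clock"],s["ee_pos"])
for n,lo,hi in (("o",(5,120,120),(22,255,255)),("g",(45,100,60),(85,255,255)),("w",(0,0,205),(180,30,255))):
    for k in blobs(im,lo,hi,700)[1]:
        r=cv2.minAreaRect(k)
        p=np.array([plane(c,q,.011)[:2] for q in cv2.boxPoints(r)]); print(n,plane(c,r[0],.011).round(4), [np.linalg.norm(p[i]-p[i-1]).round(4) for i in (0,1)],(p[1]-p[0]).round(4),(p[2]-p[1]).round(4))
cv2.imwrite("pics/v3.png",cv2.resize(im[:260,200:440],None,fx=2.3,fy=2.3))
```

```text
False [ 0.53320732 -0.37338895  0.00649488]
[ 0.55520302 -0.37043066  0.00598365] [-0.22801657  0.03732283  0.29015052]
True [ 0.48142582 -0.37511254  0.00330427]
[ 0.45762304 -0.37813513  0.00603667] [ 0.43840017  0.35109582 -0.25412482]
12.6417 [ 0.50802292 -0.40498474  0.16000478]
o [ 0.5081 -0.3768  0.011 ] [np.float64(0.0962), np.float64(0.0234)] [0.0234 0.0009] [ 0.0044 -0.0961]
g [ 0.4426 -0.3772  0.011 ] [np.float64(0.0982), np.float64(0.0247)] [0.0246 0.002 ] [ 0.0085 -0.0967]
w [ 0.5722 -0.3702  0.011 ] [np.float64(0.097), np.float64(0.0231)] [0.0229 0.0026] [ 0.0121 -0.0971]
```

View pics/v3.png

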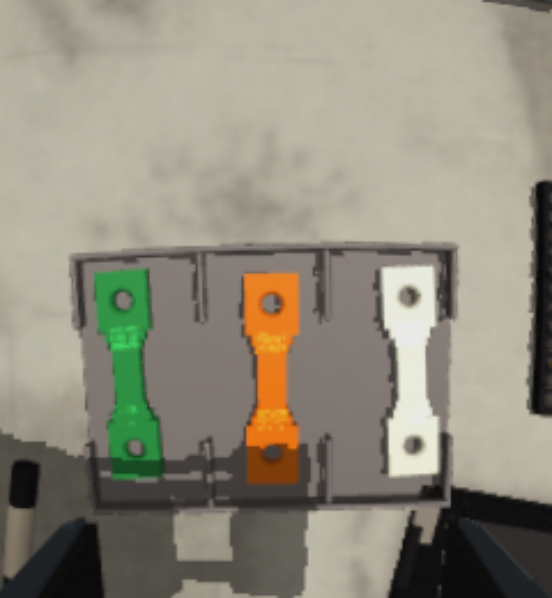

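Orange is undisturbed at (270,375) in the crop. White and green moved outward by about 14 and 9 mm, leaving roughly 115 mm between their waists, so the open fingers (110 mm) fit. I'll grasp now with a force guard.

Run:
```python
from h import *
# bin rim height check
a=cv2.imread("pics/w_tester.png"); T=np.eye(4); T[:3,:3]=down(0); T[:3,3]=[.6,-.18,.25]
c=cam("wrist",arm.sense()); c["W"]=T@c["mount"]; ct=cam("top")
for z in (.05,.08,.1,.12): print("rim",z,plane(c,(250,104),z).round(3),plane(ct,(210,200),z).round(3))
# tester features, rough (nominal pose)
for n,uv,z in (("fpin",(289,148),.04),("rpin",(343,147),.04),("handle",(248,145),.09)): print(n,plane(c,uv,z).round(4))
R=down(.05); x,y=.507,-.3768
arm.move_to([x,y,.06],R); print(arm.movel([x,y,.02],speed=.1), arm.movel([x,y,.0055],speed=.03,until_force=5), arm.sense()["ee_pos"],arm.sense()["ft_force"])
arm.gripper_close(25); s=arm.sense(); print(s["grip_width"],s["grasp_force"],s["ee_pos"],s["clock"])
```

```text
rim 0.05 [ 0.521 -0.086  0.05 ] [ 0.54  -0.076  0.05 ]
rim 0.08 [ 0.527 -0.087  0.08 ] [ 0.534 -0.085  0.08 ]
rim 0.1 [ 0.532 -0.088  0.1  ] [ 0.529 -0.09   0.1  ]
rim 0.12 [ 0.536 -0.088  0.12 ] [ 0.525 -0.096  0.12 ]
fpin [ 0.5661 -0.1419  0.04  ]
rpin [ 0.6326 -0.1407  0.04  ]
handle [ 0.5259 -0.1319  0.09  ]
False False [ 0.50699886 -0.37677489  0.005421  ] [-0.34745681  0.1499162   0.54633096]
0.01249069838319262 24.99934673309326 [ 0.5070207  -0.37680414  0.00548115] 15.5
```

Run:
```python
from h import *
arm.movel([.507,-.3768,.18],speed=.15)
arm.move_to([.69,-.141,.18],down(np.pi/2+.02)); arm.sleep(.2)
im,c=shot("wrist","w_pins.png"); s=arm.sense(); print(s["clock"],s["ee_pos"],s["grip_width"]); np.savez("pins.npz",W=c["W"],ee=s["ee_pos"])
cv2.imwrite("pics/v4.png",cv2.resize(im[:,150:500],None,fx=1.5,fy=1.5,interpolation=cv2.INTER_CUBIC))
```

```text
18.2083 [ 0.68969089 -0.14195811  0.1800629 ] 0.012237582668497162
```

View pics/v4.png

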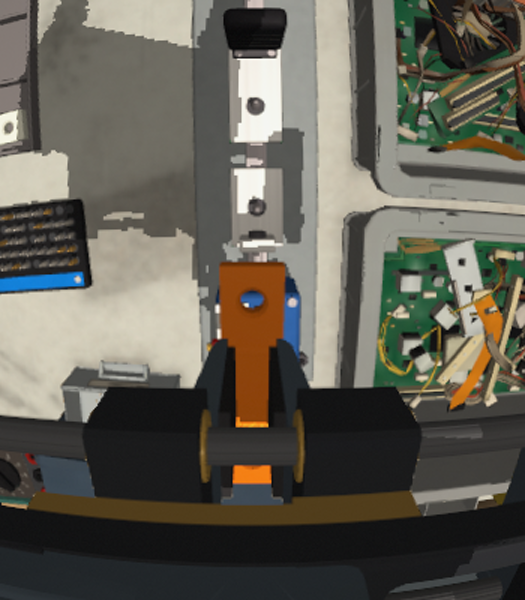

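The coupon is held square, with its near hole at crop (252,300). The pins are at crop (256,105) front and (257,207) rear, and the bin rims start at crop x≈345–355. Next I'll measure these.

Run:
```python
from h import *
d=np.load("pins.npz"); c=cam("wrist",arm.sense()); c["W"]=d["W"]; ee=d["ee"]
im=cv2.imread("pics/w_pins.png"); g=cv2.cvtColor(im,cv2.COLOR_BGR2GRAY)
F=lambda u,v:(u/1.5+150,v/1.5)
res={}
for n,uv,z in (("front",F(256,105),.042),("rear",F(257,207),.042)):
    u,v=map(int,np.round(uv)); w=g[v-8:v+9,u-8:u+9]; m=(w<115).astype(np.uint8)
    k,l,st,ce=cv2.connectedComponentsWithStats(m); i=l[8,8] or 1
    p=ce[i]+[u-8,v-8]; res[n]=plane(c,p,z); print(n,p,st[i],res[n].round(4))
print("dist",np.linalg.norm(res["front"]-res["rear"]), "yaw",np.arctan2(*(res["rear"]-res["front"])[[1,0]]))
m,cs=blobs(im,(100,100,60),(130,255,255),20)
for k in cs:
    r=cv2.minAreaRect(k); print("blue",r[0],r[1])
    if np.hypot(r[0][0]-318,r[0][1]-200)<12:
        print(plane(c,r[0],ee[2]+.0015)-ee)
for u,v in ((345,235),(352,150),(317,200),(195,200)): print(plane(c,F(u,v),.095 if u>320 else .012).round(4))
for u,v in ((219,270),(286,270)): print("end edges",(plane(c,F(u,v),ee[2]+.0055)-ee).round(4))
print("end tip",(plane(c,F(252,263),ee[2]+.0055)-ee).round(4))
```

```text
front [319.8877551   70.14285714] [ 2  3 11 11 98] [ 0.5665 -0.1422  0.042 ]
rear [321.10909091 138.02727273] [  3   3  12  12 110] [ 0.6344 -0.1397  0.042 ]
dist 0.06784833784695912 yaw 0.03589215803000163
blue (168.89657592773438, 188.25863647460938) (10.962004661560059, 73.99352264404297)
blue (63.32334518432617, 173.70179748535156) (66.28997039794922, 10.608412742614746)
blue (343.5, 213.0) (54.0, 11.0)
blue (317.5, 199.0) (13.0, 10.0)
[-0.03295376 -0.00113339  0.0015    ]
[ 0.6439 -0.0906  0.095 ]
[ 0.5961 -0.0888  0.095 ]
[ 0.6305 -0.0954  0.012 ]
[ 0.6322 -0.1842  0.012 ]
end edges [-0.0447 -0.0131  0.0055]
end edges [-0.0451  0.0113  0.0055]
end tip [-0.0475 -0.0011  0.0055]
```

Run:
```python
from h import *
R=down(np.pi/2+.033); p=np.array([.599,-.1408])
arm.movel([*p,.12],R,speed=.15); print(arm.movel([*p,.0595],speed=.08,until_force=6)); arm.sleep(.2)
im,c=shot("wrist","w_hover.png"); s=arm.sense(); print(s["clock"],s["ee_pos"],s["ft_force"]); np.savez("hover.npz",W=c["W"],ee=s["ee_pos"])
u,v=map(int,project(c,s["ee_pos"]+[-.035,0,0])); print(u,v)
cv2.imwrite("pics/v5.png",cv2.resize(im[v-75:v+75,u-100:u+100],None,fx=4,fy=4,interpolation=cv2.INTER_CUBIC))
```

```text
False
20.2417 [ 0.59920821 -0.14085725  0.05990246] [-0.09629426 -0.4376037   0.27726916]
320 194
```

View pics/v5.png

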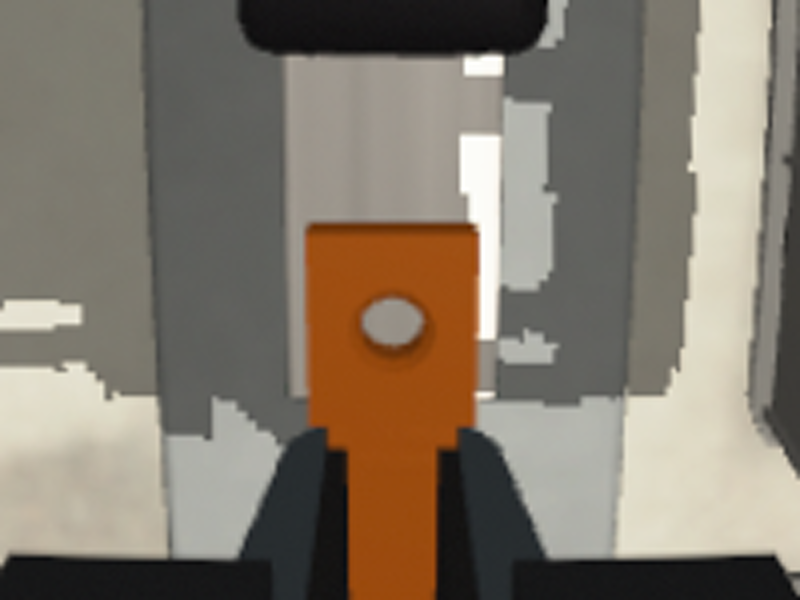

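The coupon end is centred on the block laterally (coupon centre 392, block centre 394 in the crop). The hole at (395,322) shows no pin because the view through it is oblique, so I'll check lengthwise using the block's rear edge at (297,396).

Run:
```python
from h import *
d=np.load("pins.npz"); c=cam("wrist",arm.sense()); c["W"]=d["W"]
F=lambda u,v:(u/1.5+150,v/1.5)
im=cv2.imread("pics/w_pins.png"); g=cv2.cvtColor(im,cv2.COLOR_BGR2GRAY).astype(int)
print("col left of pin",[(v,g[v,306]) for v in range(86,102)])
fp=plane(c,(319.89,70.14),.031); rp=plane(c,(321.1,138.03),.031)
be=plane(c,F(240,141.5),.03); print("pins",fp,rp,np.linalg.norm(rp-fp),"block edge",be,be[0]-fp[0])
h=np.load("hover.npz"); c["W"]=h["W"]; ee=h["ee"]
im2=cv2.imread("pics/w_hover.png"); g2=cv2.cvtColor(im2,cv2.COLOR_BGR2GRAY).astype(int)
print("hover col",[(v,g2[v,294]) for v in range(210,226)])
G=lambda u,v:(u/4+220,v/4+119)
be2=plane(c,G(297,396),.03); print("edge now",be2, "pin now",be2[0]-(be[0]-fp[0]))
top=ee[2]+.0055
print("hole top outline",plane(c,G(395,327),top),"coupon end",plane(c,G(392,225),top), "+14:",plane(c,G(392,225),top)[0]+.014)
print("hole inside", g2[190:206,310:328].min(), g2[190:206,310:328].max())
print("block y",plane(c,G(288,330),.03)[1],plane(c,G(501,330),.03)[1],"coupon y",plane(c,G(307,300),top)[1],plane(c,G(477,300),top)[1])
```

```text
col left of pin [(86, np.int64(148)), (87, np.int64(148)), (88, np.int64(149)), (89, np.int64(148)), (90, np.int64(149)), (91, np.int64(194)), (92, np.int64(226)), (93, np.int64(222)), (94, np.int64(189)), (95, np.int64(98)), (96, np.int64(87)), (97, np.int64(86)), (98, np.int64(86)), (99, np.int64(84)), (100, np.int64(85)), (101, np.int64(85))]
pins [ 0.56507825 -0.14208813  0.031     ] [ 0.63530987 -0.13957799  0.031     ] 0.07027645862247267 block edge [ 0.59033365 -0.151662    0.03      ] 0.025255398774959525
hover col [(210, np.int64(149)), (211, np.int64(149)), (212, np.int64(149)), (213, np.int64(149)), (214, np.int64(149)), (215, np.int64(149)), (216, np.int64(148)), (217, np.int64(146)), (218, np.int64(108)), (219, np.int64(86)), (220, np.int64(96)), (221, np.int64(97)), (222, np.int64(97)), (223, np.int64(97)), (224, np.int64(97)), (225, np.int64(97))]
edge now [ 0.58973793 -0.1575815   0.03      ] pin now 0.5644825291265533
hole top outline [ 0.56627228 -0.1417022   0.06540246] coupon end [ 0.55185868 -0.14259462  0.06540246] +14: 0.5658586801978914
hole inside 58 148
block y -0.15921953012592602 -0.1232426310535868 coupon y -0.15396471620436486 -0.13052385550925963
```

Run:
```python
from h import *
p=np.array([.5978,-.1409])
arm.movel([*p,.0595],speed=.05)
r=arm.movel([*p,.0328],speed=.03,until_force=10); s=arm.sense(); print(r,s["ee_pos"],s["ft_force"],s["wrist_torque"],s["grip_width"],s["clock"])
im,c=shot("wrist","w_seat.png")
cv2.imwrite("pics/v6.png",cv2.resize(im[100:250,220:420],None,fx=3.5,fy=3.5,interpolation=cv2.INTER_CUBIC))
```

```text
True [ 0.59774128 -0.14085216  0.04196232] [-1.63530202 -0.32543113  9.7702693 ] [ 0.70494047 -0.06397197  0.05334893] 0.012481879552643486 21.1083
```

View pics/v6.png

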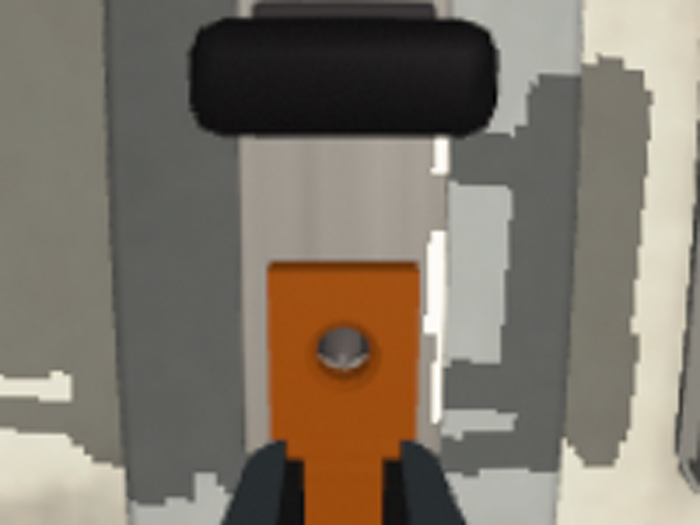

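Run:
```python
from h import *
c=cam("wrist",arm.sense()); c["W"]=np.load("pins.npz")["W"]; h=dict(c); h["W"]=np.load("hover.npz")["W"]
s=arm.sense(); w=cam("wrist",s)
for z in (0,.03,.06,.09,.12,.15): print(z,plane(c,(386.7,110),z)[:2].round(4),plane(h,(408,219),z)[:2].round(4))
im=cv2.imread("pics/w_hover.png"); g=cv2.cvtColor(im,cv2.COLOR_BGR2GRAY)
for v in (150,180,200): print(v,g[v,385:470:2])
im=cv2.imread("pics/w_pins.png"); g=cv2.cvtColor(im,cv2.COLOR_BGR2GRAY)
for v in (60,90,105): print(v,g[v,355:420:2])
print(s["ft_force"],s["wrist_torque"],s["ee_pos"])
```

```text
0 [ 0.6032 -0.0655] [ 0.5989 -0.0676]
0.03 [ 0.6036 -0.0722] [ 0.5882 -0.0776]
0.06 [ 0.604 -0.079] [ 0.5776 -0.0876]
0.09 [ 0.6043 -0.0857] [ 0.5669 -0.0976]
0.12 [ 0.6047 -0.0924] [ 0.5562 -0.1075]
0.15 [ 0.6051 -0.0992] [ 0.5456 -0.1175]
150 [120 120 120 120 222 221 220 218 216 213 211 209 202 179 130 136 125  60
  60  60  62  60  61  61  61  61  61  61  61  60  61  60  60  61  61  64
  60  59  60  58  60  59  77]
180 [118 117 117 118 183 219 218 217 215 214 210 201 143 115 134 106  58  59
  60  60  60  60  60  61  61  60  60  60  60  60  61  62  64  64  67  60
  60  60  60  60  61 122 161]
200 [120 120 119 196 219 220 218 218 215 211 203 196 108 133 131  70  60  59
  60  60  60  60  60  60  60  60  61  60  59  60  61  60  60  68  60  61
  61  61  61  59 146 163 164]
60 [158 157 153 149 201 202 202 200 201 200 196 192 189 185 171 120  66  63
  55  53  54  52  58 143 148 149 150 150 150 150  96  85  87]
90 [160 161 160 138 201 203 204 201 202 200 196 196 194 186 175 118 119  53
  52  53  53  53  54 107 125 153 152 151 151 150  84  77 139]
105 [164 163 160 159 201 202 201 203 199 196 195 194 189 181 171 110  58  53
  56  55  55  53  59 143 146 153 153 154 153 154 151 152 153]
[-1.89461882 -0.97351408 11.64142434] [0.89438979 0.04943135 0.15154997] [ 0.59775415 -0.14081696  0.04190504]
```

Run:
```python
from h import *
c=cam("wrist",arm.sense()); c["W"]=np.load("pins.npz")["W"]; h=dict(c); h["W"]=np.load("hover.npz")["W"]
for z in (.06,.09,.105,.12,.135): print(z,plane(c,(401.5,90),z)[:2].round(4),plane(c,(401.5,60),z)[:2].round(4),plane(h,(467,180),z)[:2].round(4),plane(h,(464.5,200),z)[:2].round(4))
```

```text
0.06 [ 0.5838 -0.0652] [ 0.5546 -0.0659] [ 0.5516 -0.0517] [ 0.5644 -0.0513]
0.09 [ 0.5862 -0.0734] [ 0.56  -0.074] [ 0.5456 -0.068 ] [ 0.556  -0.0677]
0.105 [ 0.5875 -0.0774] [ 0.5628 -0.078 ] [ 0.5425 -0.0762] [ 0.5519 -0.0759]
0.12 [ 0.5887 -0.0815] [ 0.5655 -0.0821] [ 0.5395 -0.0843] [ 0.5477 -0.0841]
0.135 [ 0.5899 -0.0856] [ 0.5683 -0.0861] [ 0.5364 -0.0925] [ 0.5435 -0.0923]
```

The near lip of the bin is at y≈-0.080, z≈0.12. The gripper body rests on it, which explains the torque from +y, with both pins about 10 mm into the holes. The fingers at -0.082 just clear the lip. I'll unload slightly, release so the coupon slides down the pins, and check.

Run:
```python
from h import *
arm.movel([.5978,-.1416,.0426],speed=.03); s=arm.sense(); print(s["ee_pos"],s["ft_force"],s["wrist_torque"])
arm.open_gripper(); s=arm.sense(); print(s["ee_pos"],s["ft_force"],s["grip_width"],s["clock"])
arm.movel([.5978,-.1416,.14],speed=.15); s=arm.sense(); print(s["ft_force"])
R=down(.033); arm.move_to([.60,-.19,.17],R); arm.sleep(.1)
im,c=shot("wrist","w_rel.png"); s=arm.sense(); print(s["clock"]); np.savez("rel.npz",W=c["W"])
m,cs=blobs(im,(5,120,90),(22,255,255),700)
for k in cs: r=cv2.minAreaRect(k); print(r, plane(c,r[0],.038))
top=arm.snapshot("top")[:,:,::-1]; cv2.imwrite("pics/top1.png",top)
a=cv2.resize(im[20:220,180:580],None,fx=2,fy=2,interpolation=cv2.INTER_CUBIC)
sc=arm.snapshot("scene")[:,:,::-1]; b=cv2.resize(sc[130:220,200:360],None,fx=2.2,fy=2.2)
o=np.zeros((600,800,3),np.uint8); o[:400]=a; o[400:400+198,:352]=b[:198]; t=cv2.resize(top[105:255,200:290],None,fx=1.33*1,fy=1.33); o[400:400+t.shape[0],400:400+t.shape[1]]=t
cv2.imwrite("pics/v7.png",o)
```

```text
[ 0.59766564 -0.14160415  0.04223681] [ 0.39944054  0.09566982 -0.87577309] [0.01719712 0.02998945 0.01828178]
[ 0.59821003 -0.14718171  0.0431136 ] [ -7.92163931 -50.71075102  -1.75046745] 0.07988011274600877 22.575
[-0.46696024 -0.1984105  -0.99841677]
24.9167
((318.4999694824219, 146.99998474121094), (98.99998474121094, 23.999996185302734), -0.0) [ 0.60035708 -0.14166171  0.038     ]
```

View pics/v7.png

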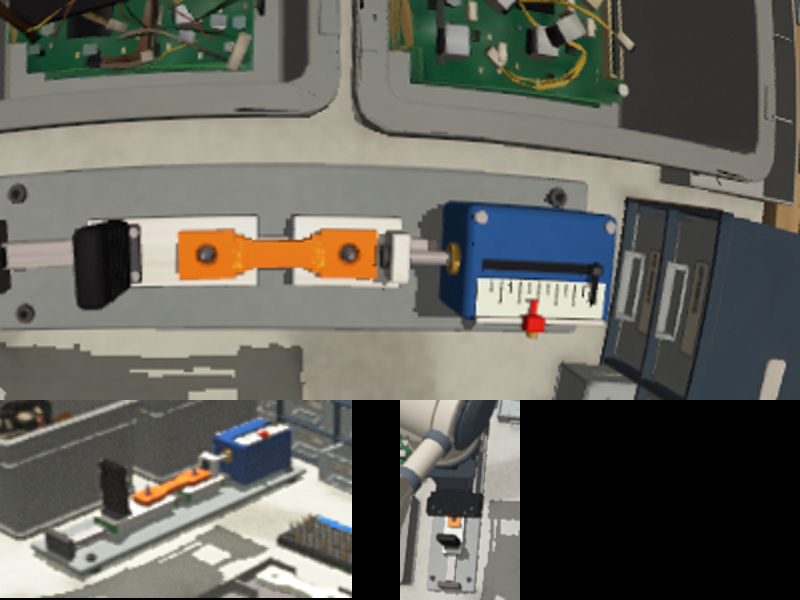

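The coupon lies flat with both pins through its holes at crop (207,253) and (349,253). The pointer tip is at about (595,300) and the red marker tip at about (533,300). I'll measure that travel and grip the handle.

Run:
```python
from h import *
im=cv2.imread("pics/w_rel.png"); c=cam("wrist",arm.sense()); c["W"]=np.load("rel.npz")["W"]
ax=np.array([np.cos(.034),np.sin(.034)])
m,cs=blobs(im,(0,150,120),(6,255,255),3)
for k in cs:
    p=k[:,0]; 
    if 400<p[:,0].mean()<500: print("red",p.min(0),p.max(0)); t=p[p[:,1]<=p[:,1].min()+2].mean(0)
g=cv2.cvtColor(im,cv2.COLOR_BGR2GRAY)
for v in range(163,175): print(v,g[v,412:486])
print("tip",t)
for z in (.063,.067,.071):
    for u in (476.5,478): print(z,u,((plane(c,(u,168),z)-plane(c,t,z))[:2]@ax).round(4))
    print("5mm ticks px span", [(plane(c,(u,162),z)[:2]@ax).round(4) for u in (427,432,438,443)])
# coupon length check at seat
r=cv2.minAreaRect(blobs(im,(5,120,90),(22,255,255),700)[1][0]); v=r[0][1]
print("len",np.linalg.norm(plane(c,(r[0][0]-49.5,v),.038)-plane(c,(r[0][0]+49.5,v),.038)))
hd=(g<60)[110:175,205:255]; ys,xs=np.nonzero(hd); print("handle px",xs.min()+205,xs.max()+205,ys.min()+110,ys.max()+110, "top right edge",plane(c,(233,140),.09),"left",plane(c,(218,150),.09))
```

```text
red [443 170] [452 185]
163 [ 46  56  64  70  76  74  95 229 228 228 229 228 227 169 180 229 229 211
 151 194 229 228 215  81 224 228 229 169 163 218 228 229 155 199 228 228
 204 139 193 228 228 167 156 217 228 227 159 199 228 228 171 167 221 228
 228  94 227 228 223 158 145 172 151  94  30  28  69 216 227 227 181  74
  71 115]
164 [ 47  57  65  72  77  76  94 229 229 229 228 229 205 141 176 229 228 208
 121 193 228 229 228  94 222 228 228 160 173 220 228 228 160 195 228 228
 202 158 201 228 229 173 187 228 228 209 138 195 228 228 154 166 221 228
 210  99 225 228 223 125 194 227 205  95  22  29  71 211 227 227 180  75
  70 113]
165 [ 46  57  65  71  77  76  88 227 229 229 229 229 206 156 184 229 229 210
 123 218 228 228 210  99 220 228 228 155 168 219 228 222 157 190 228 228
 185 158 212 228 228 172 175 228 228 208 152 198 228 228 154 186 224 228
 191 118 223 228 225  97 202 225 200  97  22  28 146 218 227 227 135  74
  74 113]
166 [ 47  58  65  72  78  79  96 225 228 229 229 229 223 213 217 229 229 213
 125 229 229 228 208 168 222 229 229 144 173 220 228 208 150 191 228 228
 178 143
[... 2477 characters left out ...]
228 228 227 227 227 227 227 228 227
 227 227 227 227 227 227 227 227 227 227 227 227 227 227 227 169  74  69
 121  27]
tip [446.71428571 170.85714286]
0.063 476.5 0.0334
0.063 478 0.0351
5mm ticks px span [np.float64(0.6973), np.float64(0.7024), np.float64(0.7086), np.float64(0.7139)]
0.067 476.5 0.0329
0.067 478 0.0346
5mm ticks px span [np.float64(0.6958), np.float64(0.7008), np.float64(0.707), np.float64(0.7122)]
0.071 476.5 0.0324
0.071 478 0.0341
5mm ticks px span [np.float64(0.6943), np.float64(0.6993), np.float64(0.7053), np.float64(0.7105)]
len 0.09734767242711306
handle px 216 250 130 174 top right edge [ 0.52939062 -0.13109379  0.09      ] left [ 0.51604456 -0.13945737  0.09      ]
```

Travel is about 32 mm by triangulation and by scale ticks. With 3 mm of hole play, the draw is about 35 mm. I'll grip the handle and draw in stages, watching force and pictures.

Run:
```python
from h import *
R=down(.034); ax=np.array([np.cos(.034),np.sin(.034)]); p=np.array([.5205,-.1437])
arm.movel([*p,.16],R,speed=.15); print(arm.movel([*p,.059],speed=.1,until_force=6))
f0=arm.sense()["ft_force"]; arm.gripper_close(40); arm.sleep(.2); s=arm.sense(); print(s["grip_width"],s["grasp_force"],s["ee_pos"],f0,s["ft_force"],s["clock"])
e=s["ee_pos"][:2]
for d in (.002,.004,.006,.012,.020,.026):
    arm.movel([*(p-ax*d),.059],speed=.04); arm.sleep(.1); s=arm.sense(); print(d,((p-s["ee_pos"][:2])@ax).round(4),((s["ft_force"])[:2]@ax).round(2),s["ft_force"].round(1))
im,c=shot("wrist","w_d1.png"); sc,_=shot("scene","s_d1.png"); t,_=shot("top","t_d1.png"); s=arm.sense(); print(s["clock"]); np.savez("d1.npz",W=c["W"])
o=np.zeros((600,800,3),np.uint8); a=cv2.resize(im[20:220,440:640],None,fx=2,fy=2); o[:400,:400]=a
b=cv2.resize(sc[125:225,240:340],None,fx=4,fy=4,interpolation=cv2.INTER_CUBIC); o[:400,400:]=b
b=cv2.resize(t[100:200,200:300],None,fx=2,fy=2); o[400:,:200]=b
b=cv2.resize(im[:,:],(320,200)); o[400:,400:720]=b
cv2.imwrite("pics/v8.png",o)
```

```text
False
0.013733032896481746 39.9759042263031 [ 0.51881805 -0.14359058  0.05884544] [ 0.89881427 -0.33445819 -0.51592193] [-9.68117654 -3.3439977   7.87589331] 28.3
0.002 0.0021 -0.66 [-0.7  0.8 -2.1]
0.004 0.0042 -1.16 [-1.2  0.7 -4. ]
0.006 0.006 2.3 [ 2.2  3.2 -8.8]
0.012 0.0119 3.4 [  3.3   4.3 -10.5]
0.02 0.0197 3.95 [  3.8   5.2 -12.1]
0.026 0.0255 5.7 [  5.5   5.  -12.8]
30.75
```

View pics/v8.png

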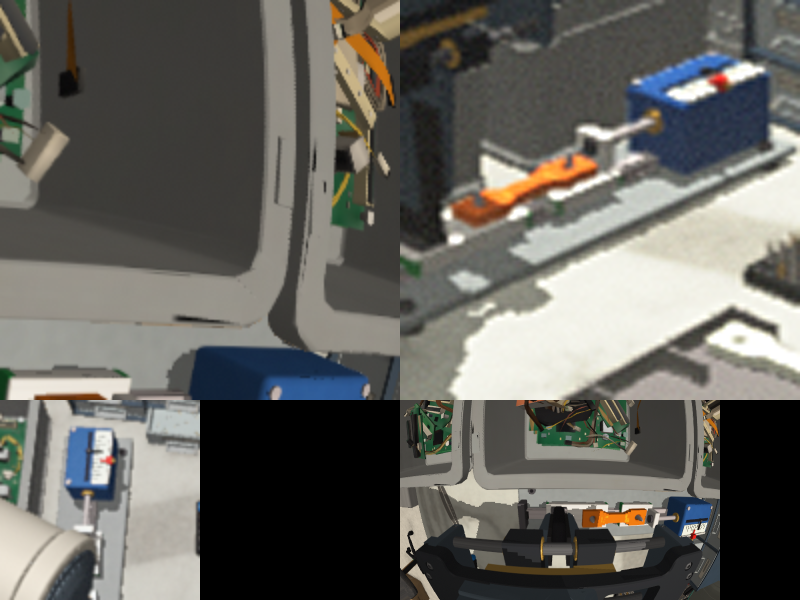

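The coupon is under load and drawing the spring. Slack ended at a draw of about 4.7 mm (TCP), and the scale is visible to the wrist at about (586,274). I'll go to about 1.5 mm short of the marker and measure pointer against marker numerically.

```bash
cat >> h.py <<'E'
def scale(fn,W=None):
    im,c=shot("wrist",fn) if W is None else (cv2.imread("pics/"+fn),dict(cam("wrist",arm.sense()),W=W))
    ax=np.array([np.cos(.034),np.sin(.034)]); ay=np.array([-ax[1],ax[0]])
    k=[k for k in blobs(im,(0,150,90),(6,255,255),3)[1] if k[:,0,0].mean()>500 and 230<k[:,0,1].mean()<320][0]
    q=np.array([plane(c,p,.067)[:2] for p in k[:,0]]); t=q[np.argsort(-q@ay)[:4]].mean(0)
    # rectified strip of the scale: 0.5 mm per px along axis, rows +y of the marker tip
    s=np.arange(-.020,.045,.0005); r=np.arange(.006,-.009,-.001)
    P=np.array([[project(c,np.r_[t+ax*a+ay*b,.067]) for a in s] for b in r],np.float32)
    return cv2.remap(cv2.cvtColor(im,cv2.COLOR_BGR2GRAY),P[...,0],P[...,1],cv2.INTER_LINEAR),s,r,t,k[:,0].mean(0)
E
python3 - <<'E'
from h import *
np.set_printoptions(linewidth=400)
g,s,r,t,k=scale("w_d1.png",np.load("d1.npz")["W"]); print(t,k); print((s[::2]*1e3).astype(int))
for row,b in zip(g,r): print(round(b*1e3),row[::2])
E
```

```text
[ 0.72076709 -0.15267479] [586.93333333 268.91111111]
[-20 -19 -18 -16 -15 -14 -13 -12 -11 -10  -9  -8  -7  -6  -5  -4  -3  -2  -1   0   0   1   2   3   4   5   6   7   8   9  10  11  12  13  14  15  16  17  18  19  20  21  22  23  24  25  26  27  28  29  30  31  32  33  34  35  36  37  38  39  40  41  42  43  44]
6 [162 227 239 230 176 116 222 240 199 138 202 228 239 237 138 126 241 240 187 128 209 235 229 177 142 111 130 130 112  43  17  16  25  49  79 172 238 232 197 149 207 238 235 184 135 205 237 233 208 175 214 240 240 240 240 180 127 107  90  90  87  82  70  55  62]
5 [ 81 208 240 229 203 186 210 239 236 121 147 240 241 222 207 195 223 240 230 114 146 240 240 176 114 207 187 129  92  55  15  22  26  30 141 213 234 210 189 209 219 239 227 218 212 219 239 192 173 210 227 238 240 240 239 206 121  90  91  91  91  78  69  64  62]
4 [172 189 241 241 220 220 233 240 228 190 140 218 241 234 210 228 240 239 225 198 157 217 240 234 196 204 225 159  92  34  19  18  30  47 103 227 240 211 123 159 236 238 235 218 223 237 238 197 102 152 238 239 240 240 234 227 165  90  90  90  88  80  64  
[... 2483 characters left out ...]
9 181 221 219 213 208 207 205 206 210 212 199 188 178 178 183 195 206 213 207 198 215 227 226 225 226 227 231 231 229 228 226 222 186 152  96  70  70  69  69  67  66  68]
-7 [141 135 133 135 151 159 159 153 139 133 129 109  92  61  41  37  39  41  41  50  61  68  71  88 121 130 133 135 151 152 142 122 103  99 108 115 119 121 119 114 105  95 106 119 142 162 179 183 178 165 150 144 141 151 174 163 115  84  69  69  69  69  69  69  69]
-8 [175 192 192 182 176 176 177 181 184 190 189 179 170 154  75  46  37  37  40  42  42  41  41  41  41  54  84 133 156 168 170 173 176 180 177 172 166 163 164 167 172 177 179 173 166 159 159 164 168 173 180 181 173 160 157 166 166 157 112  81  72  69  68  69  69]
```

Remaining distance is about 11.2 mm by picture against 11.4 mm predicted, so the two agree.

Run:
```python
from h import *
np.set_printoptions(linewidth=400)
ax=np.array([np.cos(.034),np.sin(.034)]); p=np.array([.5205,-.1437])
arm.movel([*(p-ax*.0365),.059],speed=.02); arm.sleep(.3); s=arm.sense(); print(((p-s["ee_pos"][:2])@ax).round(4),s["ft_force"],s["grip_width"],s["grasp_force"],s["clock"])
g,sx,r,t,k=scale("w_d2.png"); print(t,k); i=slice(20,70); print((sx[i]*1e4).astype(int))
for row,b in zip(g,r): print(round(b*1e3),row[i])
```

```text
0.0357 [  8.12683167   8.24068708 -14.09081734] 0.013747577526236036 39.989250898361206 31.725
[ 0.72068687 -0.15235269] [593.65957447 267.55319149]
[-99 -94 -89 -84 -79 -74 -69 -64 -59 -54 -49 -44 -39 -34 -29 -24 -19 -14  -9  -4   0   5  10  15  20  25  30  35  40  45  50  55  60  65  70  75  80  85  90  95 100 105 110 115 120 125 130 135 140 145]
6 [218 227 230 236 235 230 226 209 181 150 146 157 170 161 145 131 107  69  34  16  14  13  14  20  26  33  43  51  64 118 175 232 237 235 234 210 172 130 128 166 208 239 239 238 238 201 158 118 125 166]
5 [162 219 239 239 239 211 171 134 151 186 214 209 196 189 170 141 110  83  58  29  17  19  21  23  25  27  43  87 126 162 182 208 236 227 217 208 205 202 196 196 211 226 238 234 229 225 216 204 187 188]
4 [123 170 220 226 203 181 175 169 157 169 197 228 215 180 149 116  88  63  43  32  18  14  19  24  29  29  31  44 106 167 228 230 233 238 207 176 146 156 187 216 232 234 237 238 230 222 215 218 222 226]
3 [204 213 223 234 239 239 240 238 233 228 222 215 213 195 169 140 109  71  36  17  16  13  14  20  26  38  65  88 111 150 194 239 239 23
[... 1618 characters left out ...]
 239 239 239 239 239 239 239 239 239 239 239 239 239 239 239 239 239 239 239 239 239]
-6 [164 132 101  78  71  79  86  87  84  77  76  87 100  96  76  49  43  60  74  82  85  89 102 126 149 173 189 207 225 226 227 227 230 233 237 238 236 235 232 228 224 221 217 215 214 213 211 213 216 221]
-7 [141 118  96  79  59  45  41  37  36  37  38  39  39  39  39  39  39  45  59  76  84  82  81  82  90 102 116 131 143 157 163 166 169 171 172 170 166 163 158 155 151 148 146 145 145 144 143 138 135 130]
-8 [139 142 146 147 143 136 117  89  62  46  41  37  36  37  39  40  40  40  40  39  41  44  46  47  48  49  50  50  55  60  66  79  90 100 114 129 145 155 160 163 164 162 158 152 146 139 130 126 123 123]
```

Run:
```python
from h import *
print(arm.sign_off(), arm.sense()["clock"])
```

```text
the job is handed in; nothing more can be done
the job is handed in; nothing more can be done
```

I handed the job in with the orange coupon on both pins under load, the gripper holding the handle, and the pointer about 1 mm short of the red marker. To grasp it I nudged the white and green coupons about 14 and 9 mm, and on release a finger opened against the parts bin beside the tester (about 50 N at the wrist).

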